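# Set the lane switches of a sample-carrier feeder and start it

### The job

Set the row of five white lane switches on the carrier feeder so that every lane whose carrier holds red-capped tubes is switched on (paddle towards the carrier and the green bar) and every lane with an empty carrier is switched off. Only when all five are right, flip the red main switch on. Leave the carriers and the other things on the bench where they are.

Things in the scene. Friction and masses are not known exactly. Their poses are not given: they have to be found in the camera images.
- feeder: Carrier feeder fixed to the bench, 300 x 275 mm: blue switch sill in front (x -52 to +38 mm, top 40 mm high, bare but for the switches), five side-by-side lanes behind, a closed white housing 50 mm high behind the main switch. Origin at bench level under the row of switch pivots, at the middle lane. x points from the switches along the lanes, y across them (lane 1 at +y, lane 5 at -y), z up.
- sw1 (a joint): Lane 1's switch: white paddle, 62 mm long from its pivot, 12 mm wide, 8 mm thick; pivot in the feeder frame x 0, y +72, z 36 mm, hinged about y. 0 rad = off, leaning 0.45 rad to the feeder's -x (black bar, away from the carrier); 0.9 = on, leaning 0.45 rad to +x (green bar, carrier). Pushed past the middle (0.45, upright) it tips over to that end by its own weight and stays; under 1 N at its tip. It may be tipping in the first second.
- sw2 (a joint): Lane 2's switch: white paddle, 62 mm long from its pivot, 12 mm wide, 8 mm thick; pivot in the feeder frame x 0, y +36, z 36 mm, hinged about y. 0 rad = off, leaning 0.45 rad to the feeder's -x (black bar, away from the carrier); 0.9 = on, leaning 0.45 rad to +x (green bar, carrier). Pushed past the middle (0.45, upright) it tips over to that end by its own weight and stays; under 1 N at its tip. It may be tipping in the first second.
- sw3 (a joint): Lane 3's switch: white paddle, 62 mm long from its pivot, 12 mm wide, 8 mm thick; pivot in the feeder frame x 0, y 0, z 36 mm, hinged about y. 0 rad = off, leaning 0.45 rad to the feeder's -x (black bar, away from the carrier); 0.9 = on, leaning 0.45 rad to +x (green bar, carrier). Pushed past the middle (0.45, upright) it tips over to that end by its own weight and stays; under 1 N at its tip. It may be tipping in the first second.
- sw4 (a joint): Lane 4's switch: white paddle, 62 mm long from its pivot, 12 mm wide, 8 mm thick; pivot in the feeder frame x 0, y -36, z 36 mm, hinged about y. 0 rad = off, leaning 0.45 rad to the feeder's -x (black bar, away from the carrier); 0.9 = on, leaning 0.45 rad to +x (green bar, carrier). Pushed past the middle (0.45, upright) it tips over to that end by its own weight and stays; under 1 N at its tip. It may be tipping in the first second.
- sw5 (a joint): Lane 5's switch: white paddle, 62 mm long from its pivot, 12 mm wide, 8 mm thick; pivot in the feeder frame x 0, y -72, z 36 mm, hinged about y. 0 rad = off, leaning 0.45 rad to the feeder's -x (black bar, away from the carrier); 0.9 = on, leaning 0.45 rad to +x (green bar, carrier). Pushed past the middle (0.45, upright) it tips over to that end by its own weight and stays; under 1 N at its tip. It may be tipping in the first second.
- main (a joint): Main switch: red paddle, 62 mm long from its pivot, 18 mm wide, 8 mm thick; pivot in the feeder frame x 0, y -132, z 36 mm; hinged and tipping over just as the lane switches. 0 rad = off (leaning to the feeder's -x, black bar), 0.9 = on (leaning to +x, green bar). It begins off.
- lane1 (a point): Point on the floor of lane 1, 12 mm above the bench, 142 mm behind that lane's switch pivot. The carrier in this lane has its origin within 10 mm of it.
- lane2 (a point): Point on the floor of lane 2, 12 mm above the bench, 142 mm behind that lane's switch pivot. The carrier in this lane has its origin within 10 mm of it.
- lane3 (a point): Point on the floor of lane 3, 12 mm above the bench, 142 mm behind that lane's switch pivot. The carrier in this lane has its origin within 10 mm of it.
- lane4 (a point): Point on the floor of lane 4, 12 mm above the bench, 142 mm behind that lane's switch pivot. The carrier in this lane has its origin within 10 mm of it.
- lane5 (a point): Point on the floor of lane 5, 12 mm above the bench, 142 mm behind that lane's switch pivot. The carrier in this lane has its origin within 10 mm of it.
- full1: A loaded carrier: orange strip 150 x 26 x 45 mm holding five tubes with red caps, cap tops 85 mm above its underside. Loose, standing in one of the lanes. Origin at the centre of its underside, x along its length.
- full2: A loaded carrier: orange strip 150 x 26 x 45 mm holding five tubes with red caps, cap tops 85 mm above its underside. Loose, standing in one of the lanes. Origin at the centre of its underside, x along its length.
- full3: A loaded carrier: orange strip 150 x 26 x 45 mm holding five tubes with red caps, cap tops 85 mm above its underside. Loose, standing in one of the lanes. Origin at the centre of its underside, x along its length.
- empty1: An empty carrier: the same orange strip, 150 x 26 x 45 mm, with five open black holes and no tubes. Loose, standing in one of the lanes. Origin at the centre of its underside, x along its length.
- empty2: An empty carrier: the same orange strip, 150 x 26 x 45 mm, with five open black holes and no tubes. Loose, standing in one of the lanes. Origin at the centre of its underside, x along its length.
- block: Bystander: orange tube block 110 x 170 x 55 mm (71 mm over the red caps in it), loose on the bench. Origin at the centre of its underside.
- tape: Bystander: yellow roll of tape lying flat, 100 mm across, 48 mm high, loose. Origin at the centre of its underside.
- scanner: Bystander: grey hand scanner lying on the bench, 178 mm long, up to 62 mm wide and 42 mm high, loose. Origin on its underside near the middle of its length.
Not all that is in view belongs to the job. Leave any blue or grey look-alike of the full1 alone. What is shaped like the empty1 but turquoise is not meant.

How it is judged:
On the way:
1. all five lane switches match their carriers while the main switch is still off ((horizontal distance between full1 and lane1 above 0.018 m or value of joint sw1 above 0.65 rad) and (horizontal distance between full2 and lane1 above 0.018 m or value of joint sw1 above 0.65 rad) and (horizontal distance between full3 and lane1 above 0.018 m or value of joint sw1 above 0.65 rad) and (horizontal distance between empty1 and lane1 above 0.018 m or value of joint sw1 below 0.25 rad) and (horizontal distance between empty2 and lane1 above 0.018 m or value of joint sw1 below 0.25 rad) and (horizontal distance between full1 and lane2 above 0.018 m or value of joint sw2 above 0.65 rad) and (horizontal distance between full2 and lane2 above 0.018 m or value of joint sw2 above 0.65 rad) and (horizontal distance between full3 and lane2 above 0.018 m or value of joint sw2 above 0.65 rad) and (horizontal distance between empty1 and lane2 above 0.018 m or value of joint sw2 below 0.25 rad) and (horizontal distance between empty2 and lane2 above 0.018 m or value of joint sw2 below 0.25 rad) and (horizontal distance between full1 and lane3 above 0.018 m or value of joint sw3 above 0.65 rad) and (horizontal distance between full2 and lane3 above 0.018 m or value of joint sw3 above 0.65 rad) and (horizontal distance between full3 and lane3 above 0.018 m or value of joint sw3 above 0.65 rad) and (horizontal distance between empty1 and lane3 above 0.018 m or value of joint sw3 below 0.25 rad) and (horizontal distance between empty2 and lane3 above 0.018 m or value of joint sw3 below 0.25 rad) and (horizontal distance between full1 and lane4 above 0.018 m or value of joint sw4 above 0.65 rad) and (horizontal distance between full2 and lane4 above 0.018 m or value of joint sw4 above 0.65 rad) and (horizontal distance between full3 and lane4 above 0.018 m or value of joint sw4 above 0.65 rad) and (horizontal distance between empty1 and lane4 above 0.018 m or value of joint sw4 below 0.25 rad) and (horizontal distance between empty2 and lane4 above 0.018 m or value of joint sw4 below 0.25 rad) and (horizontal distance between full1 and lane5 above 0.018 m or value of joint sw5 above 0.65 rad) and (horizontal distance between full2 and lane5 above 0.018 m or value of joint sw5 above 0.65 rad) and (horizontal distance between full3 and lane5 above 0.018 m or value of joint sw5 above 0.65 rad) and (horizontal distance between empty1 and lane5 above 0.018 m or value of joint sw5 below 0.25 rad) and (horizontal distance between empty2 and lane5 above 0.018 m or value of joint sw5 below 0.25 rad) and value of joint main below 0.25 rad), for 0.2 s.
At the end, for the whole second after the job is handed in: Each lane switch reads above 0.65 rad (on) if its lane's carrier holds tubes and below 0.25 rad (off) if its carrier is empty; the red main switch reads above 0.65 rad (on); all switches are still; the carriers stand within 12 mm and the tube block, tape and scanner within 30 mm of where they began ((horizontal distance between full1 and lane1 above 0.018 m or value of joint sw1 above 0.65 rad) and (horizontal distance between full2 and lane1 above 0.018 m or value of joint sw1 above 0.65 rad) and (horizontal distance between full3 and lane1 above 0.018 m or value of joint sw1 above 0.65 rad) and (horizontal distance between empty1 and lane1 above 0.018 m or value of joint sw1 below 0.25 rad) and (horizontal distance between empty2 and lane1 above 0.018 m or value of joint sw1 below 0.25 rad) and (horizontal distance between full1 and lane2 above 0.018 m or value of joint sw2 above 0.65 rad) and (horizontal distance between full2 and lane2 above 0.018 m or value of joint sw2 above 0.65 rad) and (horizontal distance between full3 and lane2 above 0.018 m or value of joint sw2 above 0.65 rad) and (horizontal distance between empty1 and lane2 above 0.018 m or value of joint sw2 below 0.25 rad) and (horizontal distance between empty2 and lane2 above 0.018 m or value of joint sw2 below 0.25 rad) and (horizontal distance between full1 and lane3 above 0.018 m or value of joint sw3 above 0.65 rad) and (horizontal distance between full2 and lane3 above 0.018 m or value of joint sw3 above 0.65 rad) and (horizontal distance between full3 and lane3 above 0.018 m or value of joint sw3 above 0.65 rad) and (horizontal distance between empty1 and lane3 above 0.018 m or value of joint sw3 below 0.25 rad) and (horizontal distance between empty2 and lane3 above 0.018 m or value of joint sw3 below 0.25 rad) and (horizontal distance between full1 and lane4 above 0.018 m or value of joint sw4 above 0.65 rad) and (horizontal distance between full2 and lane4 above 0.018 m or value of joint sw4 above 0.65 rad) and (horizontal distance between full3 and lane4 above 0.018 m or value of joint sw4 above 0.65 rad) and (horizontal distance between empty1 and lane4 above 0.018 m or value of joint sw4 below 0.25 rad) and (horizontal distance between empty2 and lane4 above 0.018 m or value of joint sw4 below 0.25 rad) and (horizontal distance between full1 and lane5 above 0.018 m or value of joint sw5 above 0.65 rad) and (horizontal distance between full2 and lane5 above 0.018 m or value of joint sw5 above 0.65 rad) and (horizontal distance between full3 and lane5 above 0.018 m or value of joint sw5 above 0.65 rad) and (horizontal distance between empty1 and lane5 above 0.018 m or value of joint sw5 below 0.25 rad) and (horizontal distance between empty2 and lane5 above 0.018 m or value of joint sw5 below 0.25 rad) and value of joint main above 0.65 rad and velocity of joint sw1 between -0.1 and 0.1 rad/s and velocity of joint sw2 between -0.1 and 0.1 rad/s and velocity of joint sw3 between -0.1 and 0.1 rad/s and velocity of joint sw4 between -0.1 and 0.1 rad/s and velocity of joint sw5 between -0.1 and 0.1 rad/s and velocity of joint main between -0.1 and 0.1 rad/s and not (distance of any of full1, full2, full3, empty1, empty2 from where it was at the start of the episode above 0.012 m) and not (distance of any of block, tape, scanner from where it was at the start of the episode above 0.03 m)); the robot touches nothing.
It fails at once if the main switch is flipped on while a lane switch is wrong (value of joint main above 0.45 rad and not (((horizontal distance between full1 and lane1 above 0.018 m or value of joint sw1 above 0.65 rad) and (horizontal distance between full2 and lane1 above 0.018 m or value of joint sw1 above 0.65 rad) and (horizontal distance between full3 and lane1 above 0.018 m or value of joint sw1 above 0.65 rad) and (horizontal distance between empty1 and lane1 above 0.018 m or value of joint sw1 below 0.25 rad) and (horizontal distance between empty2 and lane1 above 0.018 m or value of joint sw1 below 0.25 rad)) and ((horizontal distance between full1 and lane2 above 0.018 m or value of joint sw2 above 0.65 rad) and (horizontal distance between full2 and lane2 above 0.018 m or value of joint sw2 above 0.65 rad) and (horizontal distance between full3 and lane2 above 0.018 m or value of joint sw2 above 0.65 rad) and (horizontal distance between empty1 and lane2 above 0.018 m or value of joint sw2 below 0.25 rad) and (horizontal distance between empty2 and lane2 above 0.018 m or value of joint sw2 below 0.25 rad)) and ((horizontal distance between full1 and lane3 above 0.018 m or value of joint sw3 above 0.65 rad) and (horizontal distance between full2 and lane3 above 0.018 m or value of joint sw3 above 0.65 rad) and (horizontal distance between full3 and lane3 above 0.018 m or value of joint sw3 above 0.65 rad) and (horizontal distance between empty1 and lane3 above 0.018 m or value of joint sw3 below 0.25 rad) and (horizontal distance between empty2 and lane3 above 0.018 m or value of joint sw3 below 0.25 rad)) and ((horizontal distance between full1 and lane4 above 0.018 m or value of joint sw4 above 0.65 rad) and (horizontal distance between full2 and lane4 above 0.018 m or value of joint sw4 above 0.65 rad) and (horizontal distance between full3 and lane4 above 0.018 m or value of joint sw4 above 0.65 rad) and (horizontal distance between empty1 and lane4 above 0.018 m or value of joint sw4 below 0.25 rad) and (horizontal distance between empty2 and lane4 above 0.018 m or value of joint sw4 below 0.25 rad)) and ((horizontal distance between full1 and lane5 above 0.018 m or value of joint sw5 above 0.65 rad) and (horizontal distance between full2 and lane5 above 0.018 m or value of joint sw5 above 0.65 rad) and (horizontal distance between full3 and lane5 above 0.018 m or value of joint sw5 above 0.65 rad) and (horizontal distance between empty1 and lane5 above 0.018 m or value of joint sw5 below 0.25 rad) and (horizontal distance between empty2 and lane5 above 0.018 m or value of joint sw5 below 0.25 rad)))).
It fails at once if a carrier is pushed out of its place (more than 12 mm) (distance of any of full1, full2, full3, empty1, empty2 from where it was at the start of the episode above 0.012 m).
It fails at once if the tube block, tape or scanner is disturbed (more than 30 mm) (distance of any of block, tape, scanner from where it was at the start of the episode above 0.03 m).
It also fails if it takes over 64 s, if anything falls off the work surface, if the arm or the gripper's body presses on something with over 40 N, if the wrist force passes 120 N, or if a joint passes its speed limit or range.

### The arm

A 7-joint arm with a two-finger parallel gripper is mounted at the origin on the work surface. World frame = base frame: x ahead of the robot, y to its left, z up, the work surface at z = 0. Lengths are in m, angles in rad, forces in N, time in s.
With the tool pointing down it reaches from about 0.4 to 0.85 m from the base axis. Payload 4.5 kg.
Tool frame: the origin (TCP) lies on the centre line of the jaws, within the pads' length; the fingertips stand 14 mm ahead of it and the grasp point (between the pads) lies 5 mm behind it; y points along the fingers, z is the direction in which the jaws open and shut, and the axes are right-handed (so a half turn about y gives the same grasp; the last joint's range is limited). The gripper opens to 88 mm and grips with 3 to 60 N. Pads are 18 mm wide; open, the fingers measure 123 mm over their backs; the gripper's body (75 mm by 187 mm) begins 45 mm behind the grasp point.
Start: joints at [1.38, 0.689, -0.195, 1.565, 0.157, 0.902, -0.215], TCP at [0.139, -0.609, 0.22] pointing down, gripper open.
Joint ranges: [-3.01, 3.01], [-0.46, 2.08], [-1.47, 1.51], [0.13, 2.56], [-1, 4.14], [0.04, 2.09], [-2.66, 2.66]. Speed limits (rad/s): [2.57, 2.57, 3.14, 3.14, 3.14, 3.14, 3.14].

### API

Orientations are given as a unit quaternion [x, y, z, w].
In Python, from plant import get_state, imaging, job gives the robot as it stands.
- The arm moves only by the tool send_rows, never from a script. Its argument "motion" is a list that holds one entry, the list of rows, each a list of 7 numbers: the turn, a rotation vector about the tool's x, y, z scaled (see below), then the shift along the tool's x, y, z scaled (see below), then the gripper's target within -1 to 1 (shut at 1, half-way at 0, fully open at -1). In form: [[[rx, ry, rz, tx, ty, tz, gripper], ...]]. A call has exactly 5 rows; each row shifts and turns the commanded pose from where the row before left it, along the tool's axes as they then stand; what a row does not reach is not made up. The controller multiplies each number of a shift by 0.02 m and each number of a turn by 0.08 rad. A row lasts 1/12 s, in which the tool goes at most 41.7 mm and 7.16 degrees, less where a joint would pass 70% of its speed; a pose out of reach is approached as far as the arm can. A call with a number of a shift or a turn outside -1 to 1 is refused whole. A call with a gripper value outside its range is refused whole. The fingers move at their own pace and stop on an object; "force" is the grip in N (left out, the last holds). Time passes only in rows, so rows that do not move let the fingers close, or fill a call up. It gives the time, the measured TCP pose, the force and the opening at its end, in the units of the state.
- get_state(): the state, without advancing time (a new reading comes with each control period).
- imaging.snapshot(name): name is "scene" or "top" or "wrist"; returns a dict with "img" (480x640x3 uint8, red, green, blue), "camera_matrix" (3x3 intrinsics, pixels), "dist_coeffs" ([k1, k2, p1, p2, k3] as OpenCV has them; the pictures are not rectified), "R" (3x3) and "t" (3): a world point X has camera coordinates R X + t; the wrist camera has in their place "hand_eye" (4x4, takes a point from camera to tool coordinates, whose origin is the TCP and whose axes are the tool frame's). Camera axes: x right, y down, z forward; pixel columns grow to the right and rows downward; lengths in m; the calibration is good to about 2 mm. A picture is of the moment at which its call begins: read the wrist's pose just before it. There is no depth.
- job.finish_job(): hands the job in, once; it reports no verdict.
The state is a dict: "clock": time; "q": joint angles; "qd": joint speeds; "joint_torque": joint torques, N m; "tool_pos": TCP position; "eef_rot": TCP orientation; "contact_force": force on the tool from outside, world axes, zero at the start; "moment": the same for the moment, N m; "opening": opening from 0.0 (shut) to 1.0 (fully open).
Only numpy, scipy, OpenCV 4.12 (cv2) and the standard library are available. Lean on these libraries where they do the work, as an engineer would, in place of code of your own. Each camera call takes 0.05 s, during which the arm holds its last target.

## Working session

There is one attempt and no reset: what is moved stays moved. The work goes in short steps, Python scripts to look and compute and a tool call to move; the robot and the scene stay as the last step left them, time stands still between calls to the robot, and variables do not carry over. Pictures are saved under pics/ and viewed, and the job is handed in when it is done.

Besides the shell and the picture viewer there is one more tool, called in YAML: its name, and indented under it one key for each argument. send_rows: Moves the arm, as the interface text tells. Its arguments: {"type":"object","properties":{"motion":{"type":"array"},"force":{"type":"number"}},"required":["motion"]}

```bash
mkdir -p pics; ls; python3 - <<'E'
from plant import get_state, imaging, job
import cv2
s=get_state(); print(s)
for n in ["scene","top","wrist"]:
    d=imaging.snapshot(n); cv2.imwrite(f"pics/{n}0.png",d["img"][:,:,::-1])
    print(n,{k:v for k,v in d.items() if k!="img"})
    import pickle; pickle.dump(d,open(f"{n}0.pkl","wb"))
E
```

```text
pics
{'clock': 0.0, 'q': array([ 1.37978735,  0.68996943, -0.19450706,  1.56634588,  0.15727579,
        0.90247754, -0.2151415 ]), 'qd': array([-0.0016383 , -0.00040163,  0.00091645,  0.00057357,  0.00122158,
        0.00032973, -0.00038854]), 'joint_torque': array([-9.25095810e-04, -5.27556074e+01, -1.26682576e+00, -1.53427219e+01,
       -5.26721694e-02,  6.58742632e-03,  1.78325699e-04]), 'tool_pos': array([ 0.13912981, -0.60863718,  0.21871846]), 'eef_rot': array([-0.07943514,  0.7032739 , -0.70201255,  0.0792102 ]), 'contact_force': array([-0.04936977,  0.5131938 ,  0.23816443]), 'moment': array([-0.0045888 ,  0.02131604, -0.02580997]), 'opening': 1.0042249160975865}
scene {'camera_matrix': array([[454.05663569,   0.        , 315.3339501 ],
       [  0.        , 454.05663569, 241.14861915],
       [  0.        ,   0.        ,   1.        ]]), 'dist_coeffs': array([-0.07007933,  0.        ,  0.        ,  0.        ,  0.        ]), 'R': array([[ 0.18153578,  0.98335407,  0.00771625],
       [ 0.61554431, -0.10750855, -0.78073498],
       [-0.76690936,  0.14648103, -0.62481465]]),
[... 445 characters left out ...]
00937331, -0.99656134]]), 't': array([-0.02718801,  0.53210012,  1.16618243])}
wrist {'camera_matrix': array([[426.89739392,   0.        , 322.71680448],
       [  0.        , 426.89739392, 239.26268505],
       [  0.        ,   0.        ,   1.        ]]), 'dist_coeffs': array([-0.08454542,  0.        ,  0.        ,  0.        ,  0.        ]), 'hand_eye': array([[-2.31324511e-04,  9.59066587e-01,  2.83180558e-01,
        -7.36834561e-02],
       [-1.73393766e-04, -2.83180600e-01,  9.59066587e-01,
        -1.65260516e-01],
       [ 9.99999958e-01,  1.72753866e-04,  2.31802781e-04,
        -3.92973589e-04],
       [ 0.00000000e+00,  0.00000000e+00,  0.00000000e+00,
         1.00000000e+00]])}
```

View pics/scene0.png

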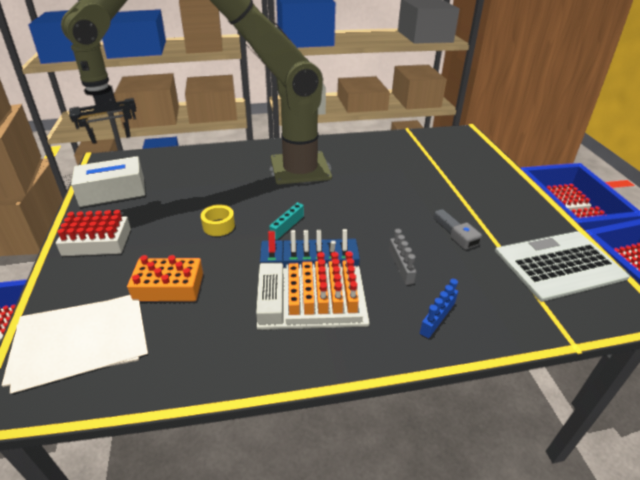

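View pics/top0.png

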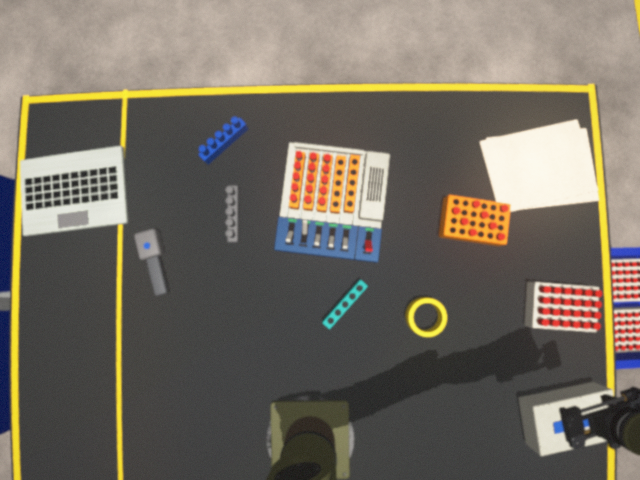

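View pics/wrist0.png

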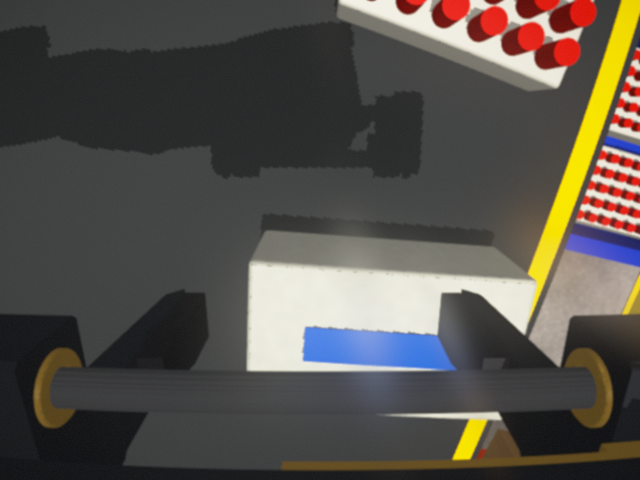

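```bash
python3 - <<'E'
import cv2
a=cv2.imread("pics/top0.png")[130:270,265:400]; cv2.imwrite("pics/topc.png",cv2.resize(a,None,fx=4.2,fy=4.2,interpolation=cv2.INTER_CUBIC))
a=cv2.imread("pics/scene0.png")[220:335,245:380]; cv2.imwrite("pics/scenec.png",cv2.resize(a,None,fx=5,fy=5,interpolation=cv2.INTER_CUBIC))
E
```

```text
(no output)
```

View pics/topc.png

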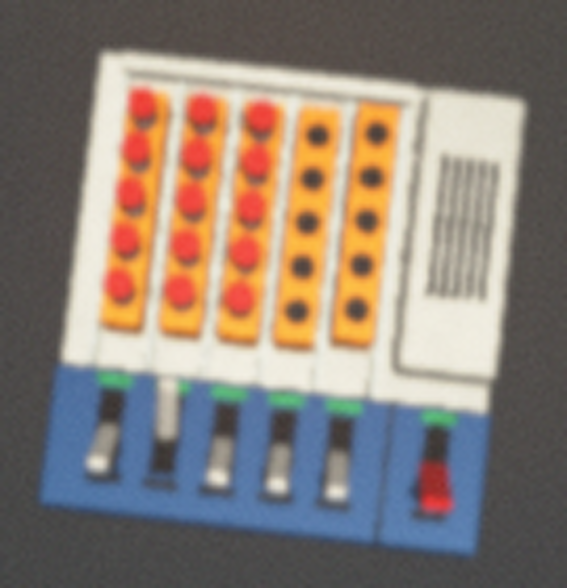

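View pics/scenec.png

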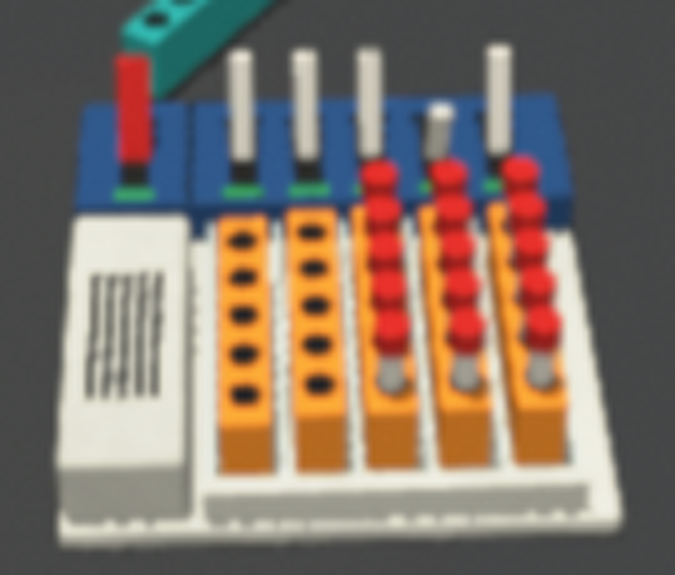

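```bash
cat > h.py <<'E'
import numpy as np, cv2, pickle
from scipy.spatial.transform import Rotation as Ro
def ray(d,uv,z):
    p=cv2.undistortPoints(np.array([[uv]],float),d["camera_matrix"],d["dist_coeffs"])[0,0]
    r=d["R"].T@np.array([p[0],p[1],1]); c=-d["R"].T@d["t"]
    return c+r*(z-c[2])/r[2]
def proj(d,X):
    return cv2.projectPoints(np.atleast_2d(X).astype(float),cv2.Rodrigues(d["R"])[0],d["t"],d["camera_matrix"],d["dist_coeffs"])[0][:,0]
E
python3 - <<'E'
from h import *
d=pickle.load(open("top0.pkl","rb"))
f=lambda u,v:((u+.5)/4.2-.5+265,(v+.5)/4.2-.5+130)
C={k:ray(d,f(*p),.04) for k,p in dict(FL=(40,503),FR=(475,553),BL=(62,362),BR=(490,411)).items()}
for k,v in C.items(): print(k,v.round(4))
T=[(97,466),(217,479),(277,487),(337,492),(435,503)]
for p in T: print('tip',ray(d,f(*p),.092).round(4))
G=[(115,380),(229,394),(287,401),(345,407),(438,416)]
for p in G: print('green',ray(d,f(*p),.04).round(4))
B=C["BL"]-C["FL"]; print(np.linalg.norm(B),np.linalg.norm(C["BR"]-C["BL"]),np.linalg.norm(C["FR"]-C["FL"]))
# fit: y dir from tips
t=np.array([ray(d,f(*p),.092)[:2] for p in T]); y=np.array([72,0,-36,-72,-132])/1e3
g=np.array([ray(d,f(*p),.04)[:2] for p in G])
from scipy.optimize import least_squares
def res(q):
    c,s=np.cos(q[2]),np.sin(q[2]); R=np.array([[c,-s],[s,c]])
    a=np.c_[-.027+0*y,y]@R.T+q[:2]-t
    b=np.c_[q[3]+0*y,y]@R.T+q[:2]-g
    fr=np.array([C[k][:2]-q[:2] for k in C])@R
    e=fr[:,0]-np.array([-.052,-.052,.038,.038])
    return np.r_[a.ravel(),b.ravel(),e]
r=least_squares(res,[.5,0,0,.02]); print(r.x, (r.fun*1e3).round(1))
q=r.x;c,s=np.cos(q[2]),np.sin(q[2]); R=np.array([[c,-s],[s,c]])
for k in C: print(k,((C[k][:2]-q[:2])@R*1e3).round(1))
for i,yy in enumerate([72,36,0,-36,-72,-132]): print('pivot',i+1,(R@[0,yy/1e3]+q[:2]).round(4))
E
```

```text
FL [0.5065 0.0846 0.04  ]
FR [ 0.4715 -0.186   0.04  ]
BL [0.595  0.0703 0.04  ]
BR [ 0.5601 -0.1975  0.04  ]
tip [0.5249 0.0445 0.092 ]
tip [ 0.5161 -0.027   0.092 ]
tip [ 0.5108 -0.0627  0.092 ]
tip [ 0.5073 -0.0984  0.092 ]
tip [ 0.4999 -0.1566  0.092 ]
green [0.5831 0.0371 0.04  ]
green [ 0.5732 -0.0343  0.04  ]
green [ 0.5683 -0.0706  0.04  ]
green [ 0.564  -0.1068  0.04  ]
green [ 0.5575 -0.1649  0.04  ]
0.08967705702770681 0.27010006875560744 0.27284888221525505
[ 0.54327964 -0.03043578 -0.12830583  0.03051053] [ 0.8 -0.1  0.4  0.   1.1 -0.  -0.  -0.  -0.3 -1.3 -0.4  0.   0.3 -0.
  0.7  0.5  0.4  1.  -0.8 -0.4  0.8  0.7  0.4  0.1]
FL [-51.2 109.4]
FR [ -51.3 -163.5]
BL [ 38.4 106.5]
BR [  38.1 -163.6]
pivot 1 [0.5525 0.041 ]
pivot 2 [0.5479 0.0053]
pivot 3 [ 0.5433 -0.0304]
pivot 4 [ 0.5387 -0.0661]
pivot 5 [ 0.5341 -0.1018]
pivot 6 [ 0.5264 -0.1614]
```

```bash
cat >> h.py <<'E'
q=np.array([0.5433,-0.0304,-0.1283])
def fw(x,y,z):
    c,s=np.cos(q[2]),np.sin(q[2]); return np.array([q[0]+c*x-s*y,q[1]+s*x+c*y,z])
def plan(x,y,z,tilt=0):
    "x,y,z mm: TCP target in feeder frame. prints rotvec (tool) & shift from the commanded/measured pose"
    from plant import get_state
    s=get_state(); R=Ro.from_quat(s["eef_rot"]); A=R.as_matrix()
    c,sn=np.cos(q[2]),np.sin(q[2])
    fx=np.array([c,sn,0]); ty=np.array([0,0,-1.])
    best=None
    for sg in (1,-1):
        tz=sg*fx; tx=np.cross(ty,tz); T=Ro.from_matrix(np.c_[tx,ty,tz]); rv=(R.inv()*T).as_rotvec()
        if best is None or np.linalg.norm(rv)<np.linalg.norm(best[0]): best=(rv,T)
    rv,T=best; dp=fw(x/1e3,y/1e3,z/1e3)-s["tool_pos"]
    print("t",s["clock"],"pos",s["tool_pos"].round(4),"F",s["contact_force"].round(1),"op",round(s["opening"],2))
    p=s["tool_pos"][:2]-q[:2]; print("feeder mm",np.round([1e3*(c*p[0]+sn*p[1]),1e3*(-sn*p[0]+c*p[1]),1e3*s["tool_pos"][2]],1))
    print("rot units",(rv/.08).round(2),"shift now-tool units",(A.T@dp/.02).round(2),"target-tool",(T.as_matrix().T@dp/.02).round(2))
    print("axes now\n",A.round(3))
E
python3 -c "
from h import *
plan(-70,72,220)"
```

```text
t 0.15 pos [ 0.1392 -0.6088  0.2189] F [0.2 0.2 0.2] op 1.0
feeder mm [-326.8 -625.4  218.9]
rot units [ 2.000e-02 -1.522e+01 -1.000e-02] shift now-tool units [-2.411e+01 -2.000e-02 -2.828e+01] target-tool [-34.87  -0.05  12.84]
axes now
 [[-0.975 -0.     0.223]
 [-0.223  0.001 -0.975]
 [ 0.    -1.    -0.001]]
```

```bash
python3 - <<'E'
from h import *
from plant import get_state
s=get_state(); R=Ro.from_quat(s["eef_rot"]); A=R.as_matrix(); dp=fw(-.075,.072,.22)-s["tool_pos"]
N=35; rots=[0.44]*N
for k in range(N):
    d=A.T@dp/N/.02; A=A@Ro.from_rotvec([0,-.08*15.22/N,0]).as_matrix()
    if k%5==2: print(k//5,d.round(2))
E
```

```text
0 [-0.74 -0.   -0.76]
1 [-0.86 -0.   -0.62]
2 [-0.95 -0.   -0.46]
3 [-1.02 -0.   -0.29]
4 [-1.05 -0.   -0.11]
5 [-1.06 -0.    0.07]
6 [-1.03 -0.    0.25]
```

send_rows:
  motion:
    - [[0, -0.44, 0, -0.74, 0, -0.76, 1], [0, -0.44, 0, -0.74, 0, -0.76, 1], [0, -0.44, 0, -0.74, 0, -0.76, 1], [0, -0.44, 0, -0.74, 0, -0.76, 1], [0, -0.44, 0, -0.74, 0, -0.76, 1]]
  force: 20

```text
clock: 0.57
tool_pos: [0.1884, -0.5141, 0.2193]
eef_rot: [-0.141, 0.693, -0.693, 0.141]
contact_force: [-0.2, -0.3, -0.0]
opening: 0.645
```

send_rows:
  motion:
    - [[0, -0.44, 0, -0.86, 0, -0.62, 1], [0, -0.44, 0, -0.86, 0, -0.62, 1], [0, -0.44, 0, -0.86, 0, -0.62, 1], [0, -0.44, 0, -0.86, 0, -0.62, 1], [0, -0.44, 0, -0.86, 0, -0.62, 1]]

```text
clock: 0.98
tool_pos: [0.2368, -0.42, 0.2194]
eef_rot: [-0.202, 0.678, -0.678, 0.202]
contact_force: [-0.0, -0.3, 0.1]
opening: 0.266
```

send_rows:
  motion:
    - [[0, -0.44, 0, -0.95, 0, -0.46, 1], [0, -0.44, 0, -0.95, 0, -0.46, 1], [0, -0.44, 0, -0.95, 0, -0.46, 1], [0, -0.44, 0, -0.95, 0, -0.46, 1], [0, -0.44, 0, -0.95, 0, -0.46, 1]]

```text
clock: 1.4
tool_pos: [0.2848, -0.3262, 0.2195]
eef_rot: [0.26, -0.657, 0.657, -0.261]
contact_force: [-0.0, 0.5, -0.4]
opening: 0.009
```

```bash
python3 -c "
from h import *
plan(-75,72,220)
from plant import get_state
print(get_state()['q'])"
```

```text
t 1.4 pos [ 0.2848 -0.3262  0.2195] F [-0.   0.5 -0.4] op 0.01
feeder mm [-218.5 -326.5  219.5]
rot units [-0.  -8.6 -0. ] shift now-tool units [-19.95  -0.02  -7.11] target-tool [-19.92  -0.03   7.18]
axes now
 [[-0.729  0.     0.685]
 [-0.685 -0.    -0.729]
 [-0.    -1.     0.   ]]
[ 0.97565727  0.46046021 -0.3357774   2.1110455   0.25901473  0.60822262
 -0.3577141 ]
```

send_rows:
  motion:
    - [[0, -0.44, 0, -1, 0, -0.29, 1], [0, -0.44, 0, -1, 0, -0.29, 1], [0, -0.44, 0, -1, 0, -0.29, 1], [0, -0.44, 0, -1, 0, -0.25, 1], [0, -0.44, 0, -1, 0, -0.2, 1]]

```text
clock: 1.82
tool_pos: [0.3333, -0.2349, 0.2195]
eef_rot: [-0.317, 0.632, -0.632, 0.317]
contact_force: [0.9, -0.2, -0.3]
opening: 0.005
```

send_rows:
  motion:
    - [[0, -0.44, 0, -1, 0, -0.11, 1], [0, -0.44, 0, -1, 0, -0.11, 1], [0, -0.44, 0, -1, 0, -0.1, 1], [0, -0.44, 0, -1, 0, -0.1, 1], [0, -0.44, 0, -1, 0, -0.1, 1]]

```text
clock: 2.23
tool_pos: [0.3788, -0.1453, 0.2195]
eef_rot: [0.372, -0.602, 0.602, -0.372]
contact_force: [1.3, 0.4, 0.2]
opening: 0.007
```

```bash
python3 -c "
from h import *
plan(-75,72,220)
from plant import get_state,imaging
print(get_state()['q'])
d=imaging.snapshot('top');cv2.imwrite('pics/top1.png',cv2.resize(d['img'][130:270,265:400,::-1],None,fx=4.2,fy=4.2,interpolation=cv2.INTER_CUBIC))
d=imaging.snapshot('scene');cv2.imwrite('pics/scene1.png',cv2.resize(d['img'][150:350,195:395,::-1],None,fx=3,fy=3,interpolation=cv2.INTER_CUBIC))
"
```

```text
t 2.2333 pos [ 0.3788 -0.1453  0.2195] F [1.3 0.4 0.2] op 0.01
feeder mm [-148.5 -135.1  219.5]
rot units [-0.  -4.2  0. ] shift now-tool units [-10.98  -0.03   0.05] target-tool [-10.35  -0.03   3.67]
axes now
 [[-0.448  0.     0.894]
 [-0.894 -0.    -0.448]
 [ 0.    -1.     0.   ]]
[ 0.5431859   0.43700834 -0.41864653  2.1793154   0.31836218  0.58219718
 -0.57295243]
```

View pics/top1.png

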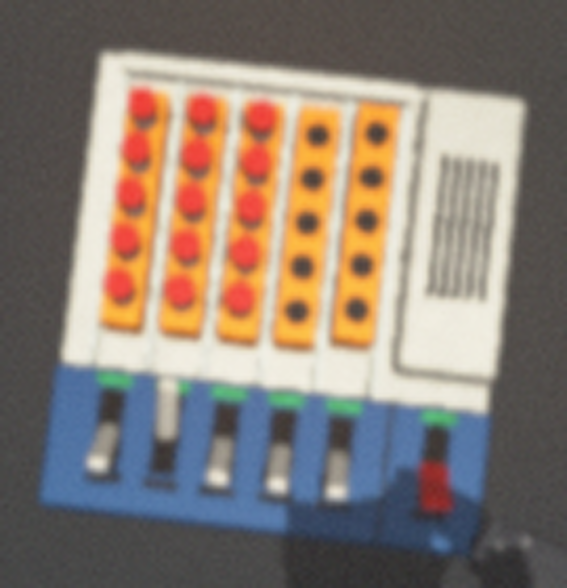

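View pics/scene1.png

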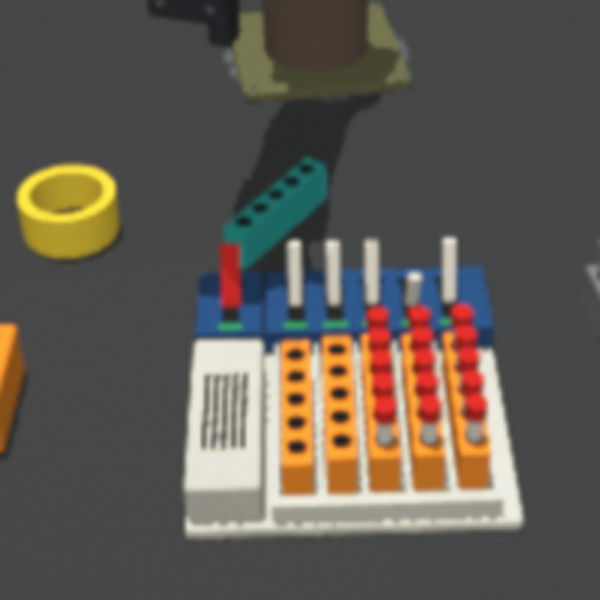

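send_rows:
  motion:
    - [[0, -0.84, 0, -0.9, 0, 0, 1], [0, -0.84, 0, -0.9, 0, 0.1, 1], [0, -0.84, 0, -0.9, 0, 0.2, 1], [0, -0.84, 0, -0.9, 0, 0.2, 1], [0, -0.84, 0, -0.9, 0, 0.3, 1]]

```text
clock: 2.75
tool_pos: [0.4227, -0.0664, 0.2194]
eef_rot: [0.467, -0.531, 0.531, -0.466]
contact_force: [0.6, -0.6, 0.5]
opening: 0.001
```

```bash
python3 -c "
from h import *
plan(-75,0,120)"
```

```text
t 2.75 pos [ 0.4227 -0.0664  0.2194] F [ 0.6 -0.6  0.5] op 0.0
feeder mm [-115.   -51.1  219.4]
rot units [ 0.01 -0.01  0.01] shift now-tool units [-2.56  4.96  2.  ] target-tool [-2.56  4.97  2.  ]
axes now
 [[-0.129 -0.001  0.992]
 [-0.992 -0.001 -0.129]
 [ 0.001 -1.    -0.001]]
```

send_rows:
  motion:
    - [[0, 0, 0, -0.8, 0.6, 0.6, 1], [0, 0, 0, -0.8, 1, 0.7, 1], [0, 0, 0, -0.7, 1, 0.7, 1], [0, 0, 0, -0.26, 1, 0, 1], [0, 0, 0, 0, 1, 0, 1]]

```text
clock: 3.17
tool_pos: [0.4703, -0.0195, 0.1265]
eef_rot: [0.466, -0.531, 0.531, -0.467]
contact_force: [0.6, -0.4, -1.4]
opening: 0.005
```

```bash
python3 -c "
from h import *
plan(-75,0,92)
from plant import get_state,imaging
d=imaging.snapshot('wrist');cv2.imwrite('pics/w2.png',d['img'][:,:,::-1])
d=imaging.snapshot('scene');cv2.imwrite('pics/scene2.png',cv2.resize(d['img'][150:350,195:395,::-1],None,fx=3,fy=3,interpolation=cv2.INTER_CUBIC))
"
```

```text
t 3.1667 pos [ 0.4703 -0.0195  0.1265] F [ 0.6 -0.4 -1.4] op 0.0
feeder mm [-73.8   1.5 126.5]
rot units [-0.02 -0.01 -0.01] shift now-tool units [ 0.07  1.73 -0.06] target-tool [ 0.07  1.73 -0.06]
axes now
 [[-0.129  0.001  0.992]
 [-0.992  0.001 -0.129]
 [-0.001 -1.     0.001]]
```

View pics/w2.png

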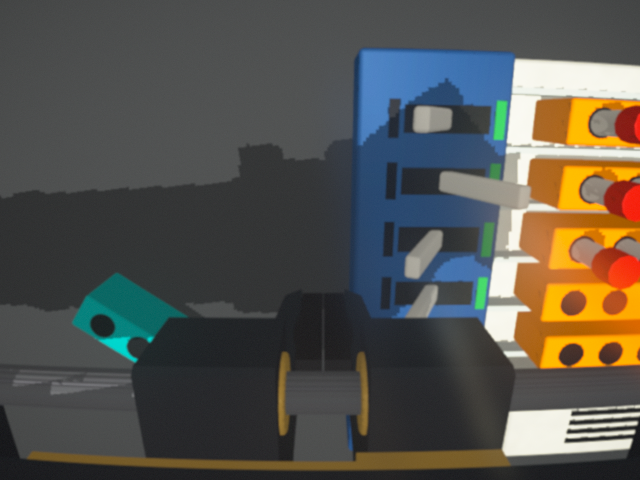

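View pics/scene2.png

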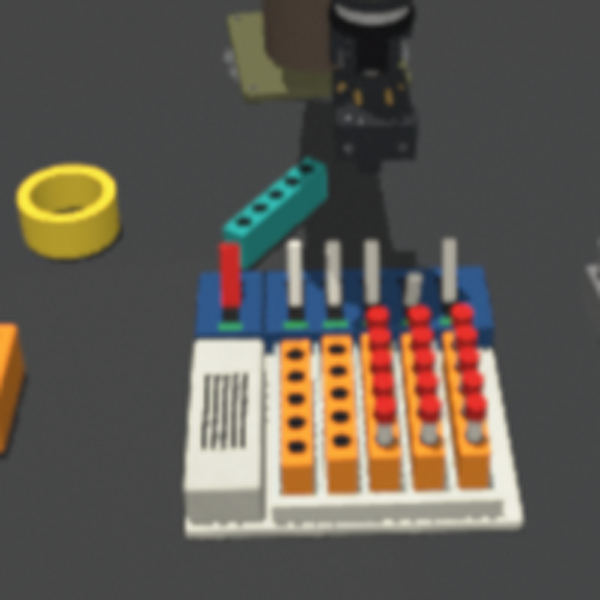

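send_rows:
  motion:
    - [[0, 0, 0, 0.07, 0.7, 0, 1], [0, 0, 0, 0, 0.7, 0, 1], [0, 0, 0, 0, 0.33, 0, 1], [0, 0, 0, 0, 0, 0.5, 1], [0, 0, 0, 0, 0, 0.5, 1]]

```text
clock: 3.68
tool_pos: [0.4884, -0.0251, 0.0934]
eef_rot: [0.467, -0.532, 0.532, -0.466]
contact_force: [0.3, -0.6, 1.4]
opening: 0.008
```

send_rows:
  motion:
    - [[0, 0, 0, 0, 0, 0.5, 1], [0, 0, 0, 0, 0, 0.5, 1], [0, 0, 0, 0, 0, 0.5, 1], [0, 0, 0, 0, 0, 0.5, 1], [0, 0, 0, 0, 0, 0.45, 1]]

```text
clock: 4.1
tool_pos: [0.5383, -0.0317, 0.094]
eef_rot: [0.466, -0.531, 0.532, -0.466]
contact_force: [0.5, -0.5, 0.7]
opening: 0.004
```

```bash
python3 -c "
from h import *
plan(-75,72,120)
from plant import get_state,imaging
d=imaging.snapshot('wrist');cv2.imwrite('pics/w3.png',d['img'][:,:,::-1])
d=imaging.snapshot('scene');cv2.imwrite('pics/scene3.png',cv2.resize(d['img'][150:350,195:395,::-1],None,fx=3,fy=3,interpolation=cv2.INTER_CUBIC))
"
```

```text
t 4.1 pos [ 0.5383 -0.0317  0.094 ] F [ 0.5 -0.5  0.7] op 0.0
feeder mm [-4.8 -1.9 94. ]
rot units [-0.01 -0.04  0.  ] shift now-tool units [-3.69 -1.3  -3.52] target-tool [-3.7  -1.3  -3.51]
axes now
 [[-0.131  0.001  0.991]
 [-0.991 -0.001 -0.131]
 [ 0.    -1.     0.001]]
```

View pics/scene3.png

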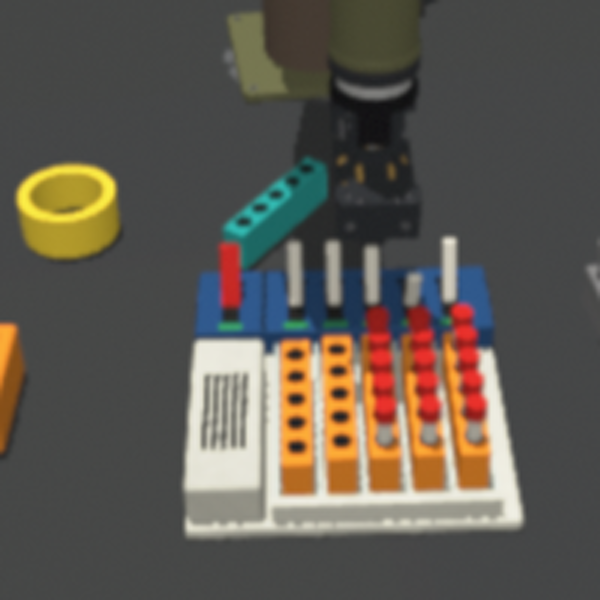

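View pics/w3.png

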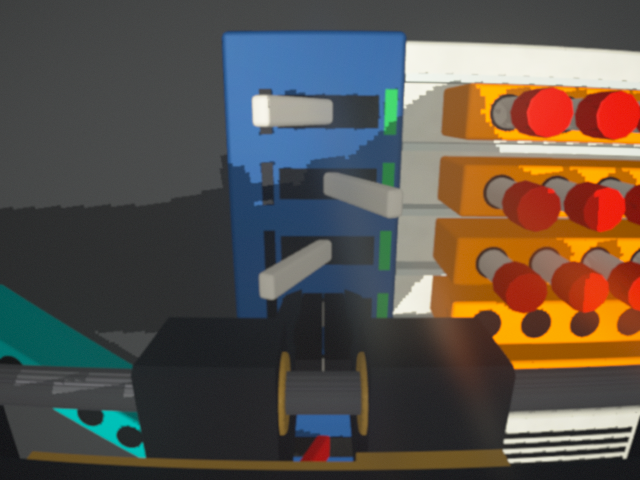

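```bash
python3 -c "
from h import *
from plant import get_state,imaging
s=get_state();A=Ro.from_quat(s['eef_rot']).as_matrix();H=np.eye(4)
d=imaging.snapshot('wrist'); HE=d['hand_eye']; W=np.eye(4);W[:3,:3]=A;W[:3,3]=s['tool_pos']; V=np.linalg.inv(W@HE)
for n,y in zip('12345m',[.072,.036,0,-.036,-.072,-.132]):
  for x,z in((-.027,.092),(.0305,.04)):
    print(n,cv2.projectPoints(fw(x,y,z)[None],cv2.Rodrigues(V[:3,:3])[0],V[:3,3],d['camera_matrix'],d['dist_coeffs'])[0].ravel().round())
tip=s['tool_pos']+A[:,1]*.014
print('tip',cv2.projectPoints(tip[None],cv2.Rodrigues(V[:3,:3])[0],V[:3,3],d['camera_matrix'],d['dist_coeffs'])[0].ravel().round())
sc=imaging.snapshot('scene'); print(proj(sc,tip),(proj(sc,tip)-[195,150])*3)
im=sc['img'][200:270,280:370,::-1];cv2.imwrite('pics/s4.png',cv2.resize(im,None,fx=8,fy=8,interpolation=cv2.INTER_CUBIC))
t=imaging.snapshot('top')
print(proj(t,tip),(proj(t,tip)-[265,130])*4.2)
cv2.imwrite('pics/t4.png',cv2.resize(t['img'][130:270,265:400,::-1],None,fx=4.2,fy=4.2,interpolation=cv2.INTER_CUBIC))
"
```

```text
1 [259. 114.]
1 [390. 114.]
2 [263. 207.]
2 [387. 185.]
3 [267. 290.]
3 [385. 252.]
4 [270. 364.]
4 [382. 312.]
5 [274. 428.]
5 [380. 367.]
m [279. 518.]
m [376. 447.]
tip [321. 283.]
[[318.18302848 238.46611031]] [[369.54908544 265.39833093]]
[[318.07752752 234.88581027]] [[222.92561559 440.52040312]]
```

View pics/s4.png

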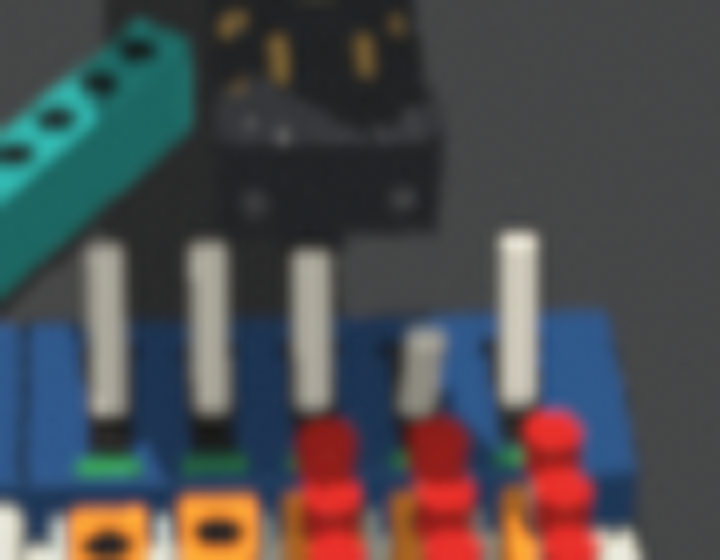

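View pics/t4.png

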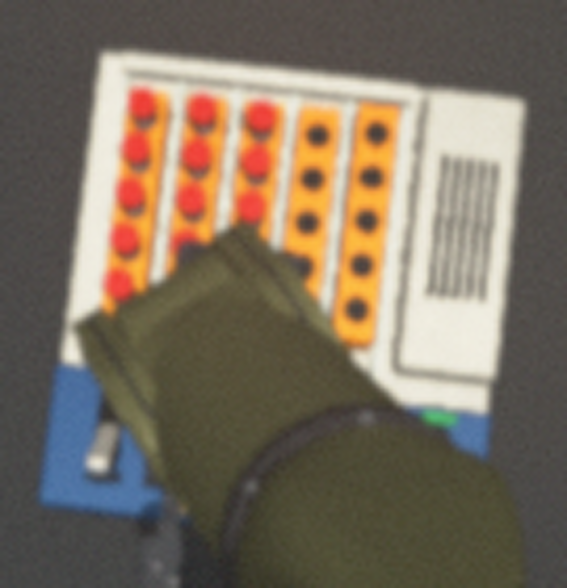

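```bash
python3 -c "
from h import *
a=cv2.imread('pics/w3.png')[180:340,210:420];cv2.imwrite('pics/w3c.png',cv2.resize(a,None,fx=3.7,fy=3.7,interpolation=cv2.INTER_CUBIC))
from plant import imaging
d=imaging.snapshot('wrist');a=d['img'][180:340,210:420,::-1];cv2.imwrite('pics/w4c.png',cv2.resize(a,None,fx=3.7,fy=3.7,interpolation=cv2.INTER_CUBIC))
"
```

```text
(no output)
```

View pics/w3c.png

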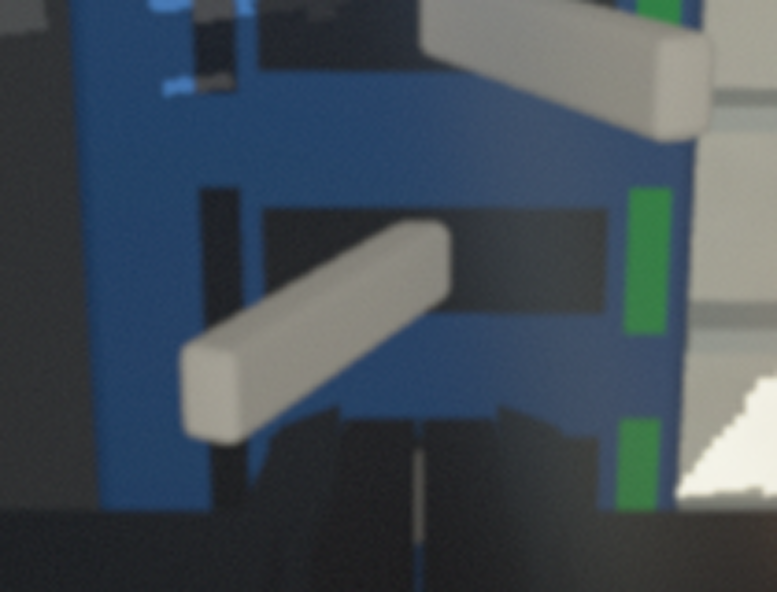

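View pics/w4c.png

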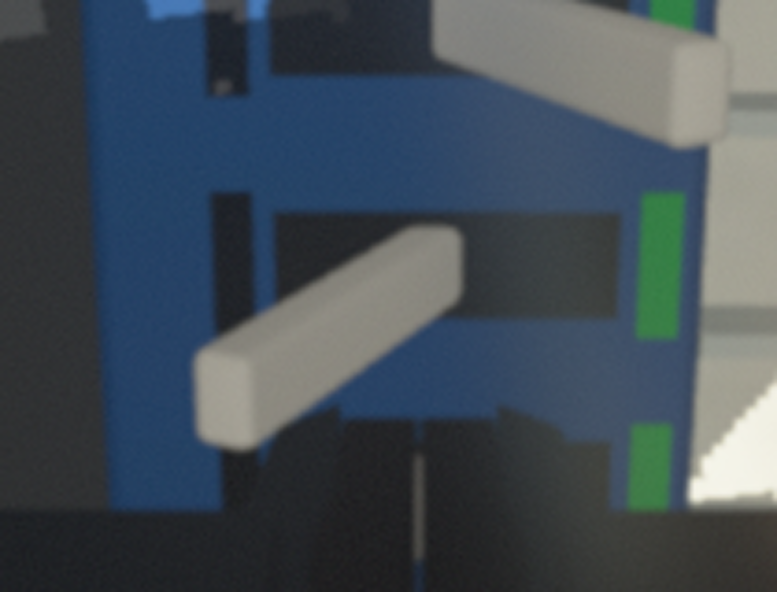

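```bash
python3 -c "
from h import *
from plant import get_state,imaging
s=get_state();A=Ro.from_quat(s['eef_rot']).as_matrix()
print(s['tool_pos'],s['contact_force'],s['clock'])
d=pickle.load(open('wrist0.pkl','rb')); V=np.linalg.inv(d['hand_eye'])
for X in ([0,.014,0],[-.009,.014,0],[.009,.014,0],[-.009,.014,-.0125],[-.009,.014,.0125],[-.009,.014,.0175],[-.009,0,0],[-.009,-.03,0],[-.009,-.05,0]):
  print(X,cv2.projectPoints(np.array([X]),cv2.Rodrigues(V[:3,:3])[0],V[:3,3],d['camera_matrix'],d['dist_coeffs'])[0].ravel().round())
"
```

```text
[ 0.53659421 -0.03086413  0.09323896] [ 0.38680146 -0.85407822  0.15784838] 4.4
[0, 0.014, 0] [323. 283.]
[-0.009, 0.014, 0] [323. 265.]
[0.009, 0.014, 0] [323. 302.]
[-0.009, 0.014, -0.0125] [295. 265.]
[-0.009, 0.014, 0.0125] [352. 265.]
[-0.009, 0.014, 0.0175] [363. 265.]
[-0.009, 0, 0] [324. 276.]
[-0.009, -0.03, 0] [324. 308.]
[-0.009, -0.05, 0] [324. 336.]
```

```bash
python3 -c "
from h import *
sc=pickle.load(open('scene0.pkl','rb'))
p=np.array([.4703,-.0195,.1265])
for dz in (-.014,0,.017,.03,.04,.05,.06): print(dz,(proj(sc,p+[0,0,dz])-[290,170])[0]*8)
a=cv2.imread('pics/scene2.png');cv2.imwrite('pics/s2c.png',cv2.resize(a[60:285,285:435],None,fx=2.667,fy=2.667,interpolation=cv2.INTER_CUBIC))
"
```

```text
-0.014 [223.88849991 352.87041171]
0 [224.33934992 320.32126963]
0.017 [224.89473953 280.20443764]
0.03 [225.32542082 249.07994181]
0.04 [225.66029243 224.86999528]
0.05 [225.99831684 200.42372965]
0.06 [226.33953196 175.73814613]
```

View pics/s2c.png

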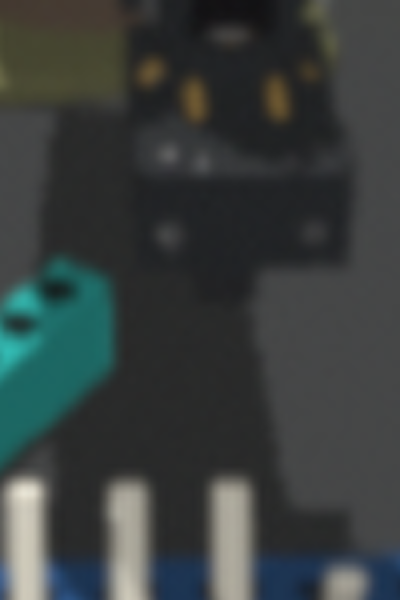

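```bash
python3 -c "
from h import *
sc=pickle.load(open('scene0.pkl','rb'))
f=np.array([np.cos(q[2]),np.sin(q[2]),0]);l=np.array([-np.sin(q[2]),np.cos(q[2]),0])
p=np.array([.4703,-.0195,.1265])
for x in(.05,.065,.094):
  for dz in (.017,.03,.04,.05,.06): print(x,dz,[((proj(sc,p+[0,0,dz]+f*x+k*l)-[290,170])[0]*8).round() for k in(-.0375,.0375)])
for dz in (0,.01,.017,.025): print(dz,((proj(sc,p+[0,0,dz]+f*.0125)-[290,170])[0]*8).round())
"
```

```text
0.05 0.017 [array([123., 366.]), array([344., 361.])]
0.05 0.03 [array([122., 335.]), array([345., 329.])]
0.05 0.04 [array([122., 310.]), array([346., 304.])]
0.05 0.05 [array([122., 285.]), array([347., 280.])]
0.05 0.06 [array([122., 260.]), array([348., 255.])]
0.065 0.017 [array([124., 392.]), array([348., 386.])]
0.065 0.03 [array([124., 360.]), array([349., 355.])]
0.065 0.04 [array([124., 336.]), array([350., 330.])]
0.065 0.05 [array([124., 311.]), array([351., 305.])]
0.065 0.06 [array([124., 286.]), array([352., 280.])]
0.094 0.017 [array([128., 444.]), array([356., 438.])]
0.094 0.03 [array([127., 412.]), array([357., 406.])]
0.094 0.04 [array([127., 387.]), array([358., 381.])]
0.094 0.05 [array([127., 362.]), array([359., 356.])]
0.094 0.06 [array([127., 336.]), array([360., 331.])]
0 [226. 341.]
0.01 [227. 317.]
0.017 [227. 300.]
0.025 [227. 281.]
```

send_rows:
  motion:
    - [[0, 0, 0, 0, 0, -0.7, 1], [0, 0, 0, 0, 0, -0.9, 1], [0, 0, 0, 0, 0, -0.9, 1], [0, 0, 0, 0, 0, -0.9, 1], [0, 0, 0, 0, 0, 0, 1]]

```text
clock: 4.82
tool_pos: [0.465, -0.0217, 0.0931]
eef_rot: [-0.469, 0.532, -0.53, 0.465]
contact_force: [-0.2, 0.5, -0.4]
opening: 0.005
```

send_rows:
  motion:
    - [[0, 0, 0, 0, 0.4, 0, 1], [0, 0, 0, 0, 0.5, 0, 1], [0, 0, 0, 0, 0.5, 0, 1], [0, 0, 0, 0, 0.3, 0, 1], [0, 0, 0, 0, 0, 0, 1]]

```text
clock: 5.23
tool_pos: [0.4705, -0.0218, 0.0576]
eef_rot: [-0.467, 0.532, -0.531, 0.466]
contact_force: [0.4, 0.2, 0.7]
opening: 0.006
```

```bash
python3 -c "
from h import *
plan(-75,0,60)
from plant import get_state,imaging
d=imaging.snapshot('wrist');cv2.imwrite('pics/w5.png',d['img'][:,:,::-1])
d=imaging.snapshot('scene');cv2.imwrite('pics/scene5.png',cv2.resize(d['img'][180:290,265:375,::-1],None,fx=5,fy=5,interpolation=cv2.INTER_CUBIC))
"
```

```text
t 5.2333 pos [ 0.4705 -0.0218  0.0576] F [0.4 0.2 0.7] op 0.01
feeder mm [-73.3  -0.7  57.6]
rot units [ 0.01 -0.02  0.  ] shift now-tool units [-0.04 -0.12 -0.08] target-tool [-0.04 -0.12 -0.08]
axes now
 [[-0.13  -0.001  0.992]
 [-0.992 -0.    -0.13 ]
 [ 0.    -1.    -0.001]]
```

View pics/w5.png

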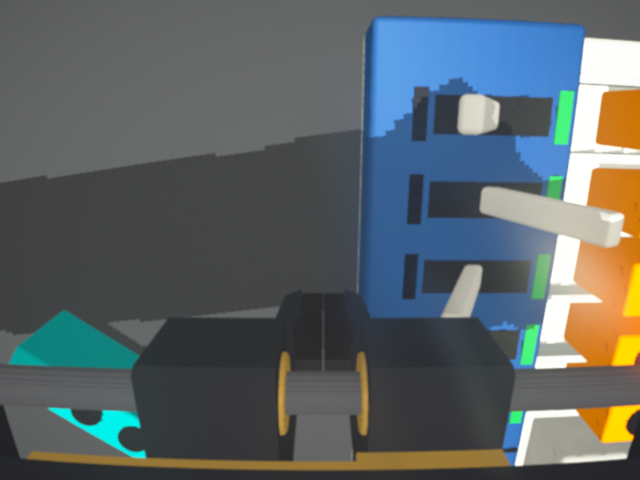

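View pics/scene5.png

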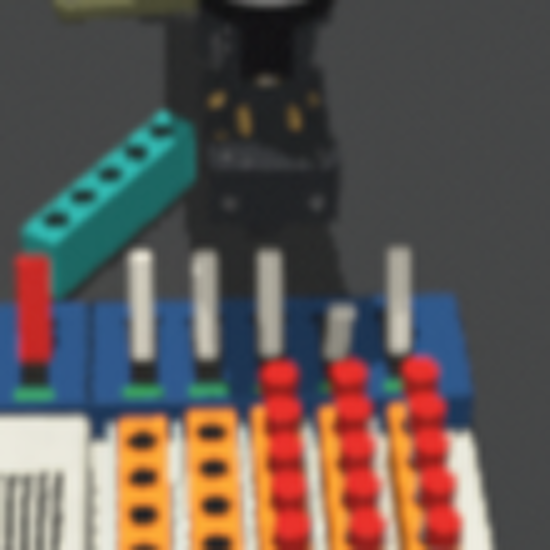

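send_rows:
  motion:
    - [[0, 0, 0, 0, 0, 0.4, 1], [0, 0, 0, 0, 0, 0.4, 1], [0, 0, 0, 0, 0, 0.4, 1], [0, 0, 0, 0, 0, 0.4, 1], [0, 0, 0, 0, 0, 0.4, 1]]

```text
clock: 5.75
tool_pos: [0.511, -0.0272, 0.0592]
eef_rot: [0.466, -0.531, 0.532, -0.467]
contact_force: [-0.3, 0.5, -0.5]
opening: 0.005
```

send_rows:
  motion:
    - [[0, 0, 0, 0, 0, 0.4, 1], [0, 0, 0, 0, 0, 0.4, 1], [0, 0, 0, 0, 0, 0.4, 1], [0, 0, 0, 0, 0, 0.4, 1], [0, 0, 0, 0, 0, 0, 1]]

```text
clock: 6.17
tool_pos: [0.5437, -0.0313, 0.059]
eef_rot: [0.465, -0.531, 0.532, -0.467]
contact_force: [-0.2, 0.5, -0.5]
opening: 0.0
```

```bash
python3 -c "
from h import *
plan(-75,72,100)
from plant import get_state,imaging
d=imaging.snapshot('wrist');cv2.imwrite('pics/w6.png',d['img'][:,:,::-1])
"
```

```text
t 6.1667 pos [ 0.5437 -0.0313  0.059 ] F [-0.2  0.5 -0.5] op 0.0
feeder mm [ 0.5 -0.8 59. ]
rot units [-0.03 -0.03 -0.01] shift now-tool units [-3.63 -2.06 -3.78] target-tool [-3.64 -2.05 -3.77]
axes now
 [[-0.131  0.002  0.991]
 [-0.991  0.    -0.131]
 [-0.001 -1.     0.002]]
```

View pics/w6.png

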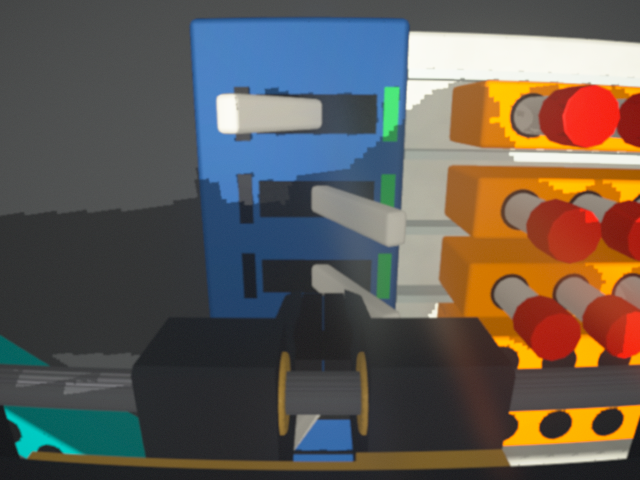

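send_rows:
  motion:
    - [[0, 0, 0, 0, 0, -0.6, 1], [0, 0, 0, 0, 0, -0.9, 1], [0, 0, 0, 0, 0, -0.9, 1], [0, 0, 0, 0, 0, -0.9, 1], [0, 0, 0, 0, 0, -0.5, 1]]

```text
clock: 6.63
tool_pos: [0.4629, -0.021, 0.059]
eef_rot: [-0.468, 0.532, -0.531, 0.466]
contact_force: [-0.2, -0.3, -0.4]
opening: 0.003
```

send_rows:
  motion:
    - [[0, 0, 0, -0.7, 0, 0, 1], [0, 0, 0, -0.9, 0, 0, 1], [0, 0, 0, -0.9, 0, 0, 1], [0, 0, 0, -0.9, 0, 0, 1], [0, 0, 0, -0.24, 0, 0, 1]]

```text
clock: 7.05
tool_pos: [0.4757, 0.0548, 0.0591]
eef_rot: [-0.467, 0.531, -0.53, 0.469]
contact_force: [-0.1, 0.3, -1.4]
opening: 0.008
```

```bash
python3 -c "
from h import *
plan(-75,72,60)
from plant import get_state,imaging
d=imaging.snapshot('wrist');cv2.imwrite('pics/w7.png',d['img'][:,:,::-1])
"
```

```text
t 7.05 pos [0.4757 0.0548 0.0591] F [-0.1  0.3 -1.4] op 0.01
feeder mm [-77.9  75.8  59.1]
rot units [-0.01  0.04 -0.04] shift now-tool units [ 0.19 -0.05  0.15] target-tool [ 0.19 -0.05  0.15]
axes now
 [[-0.125  0.001  0.992]
 [-0.992  0.003 -0.125]
 [-0.003 -1.     0.001]]
```

View pics/w7.png

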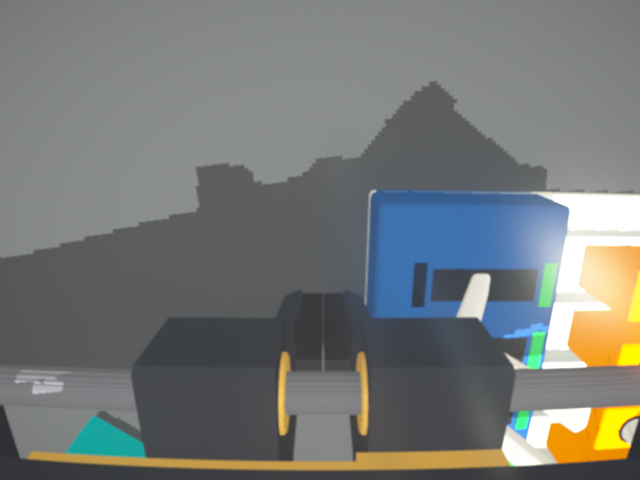

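send_rows:
  motion:
    - [[0, 0, 0, 0.1, 0, 0.4, 1], [0, 0, 0, 0, 0, 0.4, 1], [0, 0, 0, 0, 0, 0.4, 1], [0, 0, 0, 0, 0, 0.4, 1], [0, 0, 0, 0, 0, 0.4, 1]]

```text
clock: 7.52
tool_pos: [0.5159, 0.0425, 0.0589]
eef_rot: [0.466, -0.532, 0.532, -0.466]
contact_force: [-0.7, 0.0, 1.1]
opening: 0.003
```

send_rows:
  motion:
    - [[0, 0, 0, 0, 0, 0.4, 1], [0, 0, 0, 0, 0, 0.4, 1], [0, 0, 0, 0, 0, 0.4, 1], [0, 0, 0, 0, 0, 0.5, 1], [0, 0, 0, 0, 0, 0, 1]]

```text
clock: 7.93
tool_pos: [0.5512, 0.0391, 0.059]
eef_rot: [0.465, -0.531, 0.532, -0.467]
contact_force: [-0.1, -1.0, -0.2]
opening: 0.003
```

```bash
python3 -c "
from h import *
plan(-75,72,60)
from plant import get_state,imaging
d=imaging.snapshot('wrist');cv2.imwrite('pics/w8.png',d['img'][:,:,::-1])
"
```

```text
t 7.9333 pos [0.5512 0.0391 0.059 ] F [-0.1 -1.  -0.2] op 0.0
feeder mm [-1.  69.9 59. ]
rot units [-0.03 -0.04 -0.01] shift now-tool units [-0.09 -0.06 -3.7 ] target-tool [-0.1  -0.05 -3.7 ]
axes now
 [[-0.131  0.003  0.991]
 [-0.991  0.001 -0.131]
 [-0.001 -1.     0.003]]
```

View pics/w8.png

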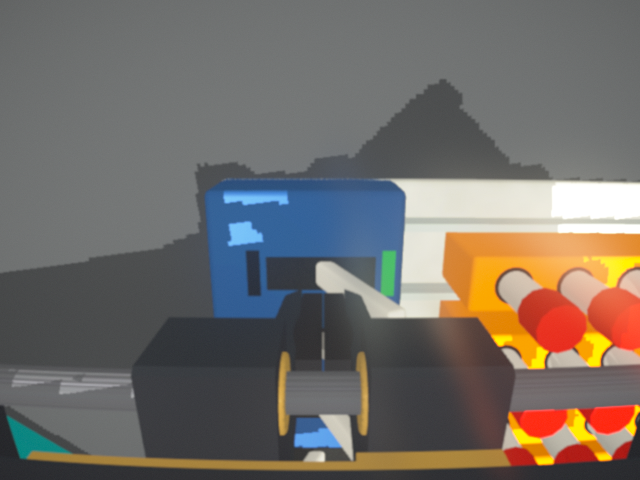

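send_rows:
  motion:
    - [[0, 0, 0, 0, 0, -0.6, 1], [0, 0, 0, 0, 0, -0.9, 1], [0, 0, 0, 0, 0, -0.9, 1], [0, 0, 0, 0, 0, -0.9, 1], [0, 0, 0, 0, 0, -0.5, 1]]

```text
clock: 8.4
tool_pos: [0.4701, 0.0494, 0.059]
eef_rot: [-0.468, 0.532, -0.531, 0.466]
contact_force: [-0.3, 0.1, -0.6]
opening: 0.005
```

send_rows:
  motion:
    - [[0, 0, 0, 0.8, 0, 0, 1], [0, 0, 0, 1, 0, 0, 1], [0, 0, 0, 1, 0, 0, 1], [0, 0, 0, 1, 0, 0, 1], [0, 0, 0, 1, 0, 0, 1]]

```text
clock: 8.82
tool_pos: [0.46, -0.0465, 0.059]
eef_rot: [-0.467, 0.531, -0.531, 0.467]
contact_force: [1.4, -0.1, 0.0]
opening: 0.006
```

send_rows:
  motion:
    - [[0, 0, 0, 1, 0, 0, 1], [0, 0, 0, 1, 0, 0, 1], [0, 0, 0, 1, 0, 0, 1], [0, 0, 0, 1, 0, 0, 1], [0, 0, 0, 0.8, 0, 0, 1]]

```text
clock: 9.23
tool_pos: [0.4473, -0.1426, 0.059]
eef_rot: [-0.467, 0.532, -0.532, 0.466]
contact_force: [0.3, -0.4, -0.5]
opening: 0.004
```

```bash
python3 -c "
from h import *
from plant import get_state,imaging
plan(-75,-132,60)
d=imaging.snapshot('wrist');cv2.imwrite('pics/w9.png',d['img'][:,:,::-1])
d=imaging.snapshot('scene');cv2.imwrite('pics/scene9.png',cv2.resize(d['img'][180:290,265:375,::-1],None,fx=5,fy=5,interpolation=cv2.INTER_CUBIC))
d=imaging.snapshot('top');cv2.imwrite('pics/top9.png',cv2.resize(d['img'][130:270,265:400,::-1],None,fx=4.2,fy=4.2,interpolation=cv2.INTER_CUBIC))
"
```

```text
t 9.2333 pos [ 0.4473 -0.1426  0.059 ] F [ 0.3 -0.4 -0.5] op 0.0
feeder mm [ -80.8 -123.5   59. ]
rot units [ 0.01 -0.03  0.01] shift now-tool units [ 0.42 -0.05  0.29] target-tool [ 0.42 -0.05  0.29]
axes now
 [[-0.13  -0.001  0.991]
 [-0.991 -0.001 -0.13 ]
 [ 0.001 -1.    -0.001]]
```

View pics/w9.png

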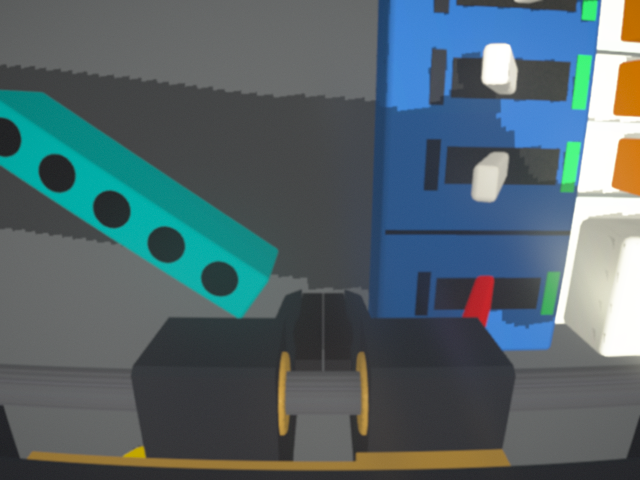

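View pics/scene9.png

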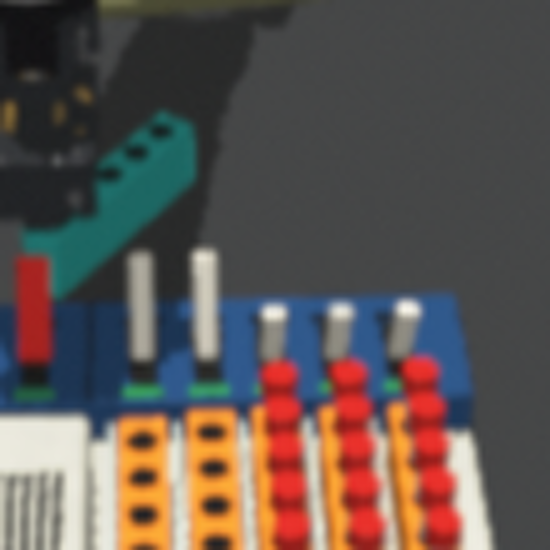

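View pics/top9.png

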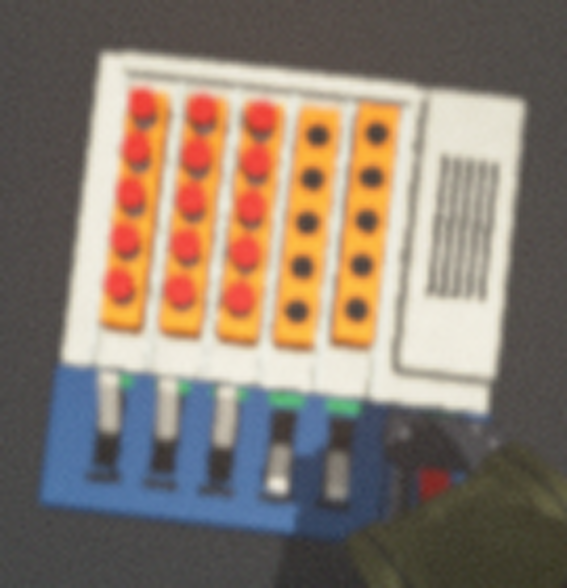

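send_rows:
  motion:
    - [[0, 0, 0, 0.3, 0, 0.4, 1], [0, 0, 0, 0, 0, 0.4, 1], [0, 0, 0, 0, 0, 0.4, 1], [0, 0, 0, 0, 0, 0.4, 1], [0, 0, 0, 0, 0, 0.4, 1]]

```text
clock: 9.8
tool_pos: [0.4882, -0.1512, 0.059]
eef_rot: [-0.467, 0.531, -0.531, 0.467]
contact_force: [0.7, 0.6, 0.6]
opening: 0.005
```

send_rows:
  motion:
    - [[0, 0, 0, 0, 0, 0.4, 1], [0, 0, 0, 0, 0, 0.4, 1], [0, 0, 0, 0, 0, 0.4, 1], [0, 0, 0, 0, 0, 0.5, 1], [0, 0, 0, 0, 0, 0, 1]]

```text
clock: 10.22
tool_pos: [0.5237, -0.1567, 0.059]
eef_rot: [0.465, -0.531, 0.532, -0.467]
contact_force: [0.4, -1.5, -0.6]
opening: 0.005
```

```bash
python3 -c "
from h import *
plan(-75,-132,60)
from plant import get_state,imaging
d=imaging.snapshot('wrist');cv2.imwrite('pics/w10.png',d['img'][:,:,::-1])
"
```

```text
t 10.2167 pos [ 0.5237 -0.1567  0.059 ] F [ 0.4 -1.5 -0.6] op 0.0
feeder mm [  -3.3 -127.8   59. ]
rot units [-0.04 -0.03 -0.01] shift now-tool units [ 0.22 -0.06 -3.59] target-tool [ 0.21 -0.05 -3.59]
axes now
 [[-0.13   0.003  0.992]
 [-0.992  0.    -0.13 ]
 [-0.001 -1.     0.003]]
```

View pics/w10.png

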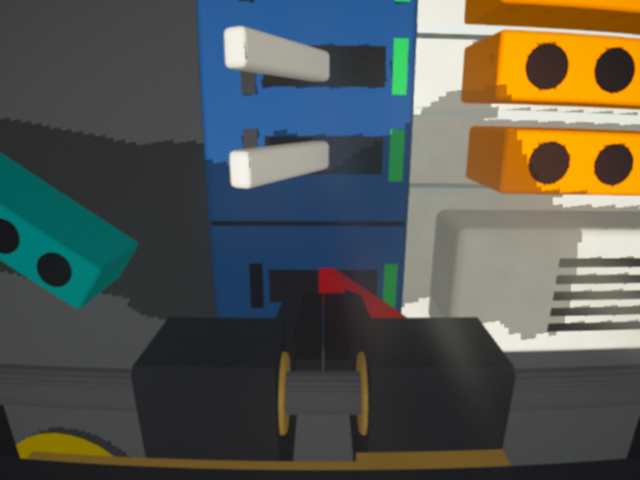

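Main is on. I'll retreat and lift, then check.

send_rows:
  motion:
    - [[0, 0, 0, 0, 0, -0.6, 1], [0, 0, 0, 0, 0, -0.9, 1], [0, 0, 0, 0, 0, -0.9, 1], [0, 0, 0, 0, 0, -0.9, 1], [0, 0, 0, 0, 0, -0.4, 1]]

```text
clock: 10.68
tool_pos: [0.444, -0.1469, 0.059]
eef_rot: [-0.468, 0.532, -0.531, 0.465]
contact_force: [-1.2, 0.1, -0.2]
opening: 0.005
```

send_rows:
  motion:
    - [[0, 0, 0, 0, -0.8, 0, 1], [0, 0, 0, 0, -1, 0, 1], [0, 0, 0, 0, -1, 0, 1], [0, 0, 0, 0, -1, 0, 1], [0, 0, 0, 0, -1, 0, 1]]

```text
clock: 11.1
tool_pos: [0.4475, -0.147, 0.1559]
eef_rot: [-0.467, 0.531, -0.531, 0.466]
contact_force: [-0.4, -1.0, 0.1]
opening: 0.005
```

send_rows:
  motion:
    - [[0, 0, 0, 1, 0, 0, 1], [0, 0, 0, 1, 0, 0, 1], [0, 0, 0, 1, 0, 0, 1], [0, 0, 0, 1, 0, 0, 1], [0, 0, 0, 0, 0, 0, 1]]

```text
clock: 11.52
tool_pos: [0.4359, -0.2311, 0.1546]
eef_rot: [0.466, -0.533, 0.533, -0.464]
contact_force: [0.2, -0.3, 1.0]
opening: 0.005
```

send_rows:
  motion:
    - [[0, 0, 0, 0, 0, 0, 1], [0, 0, 0, 0, 0, 0, 1], [0, 0, 0, 0, 0, 0, 1], [0, 0, 0, 0, 0, 0, 1], [0, 0, 0, 0, 0, 0, 1]]

```text
clock: 11.93
tool_pos: [0.4375, -0.2254, 0.155]
eef_rot: [-0.467, 0.531, -0.531, 0.467]
contact_force: [-0.1, 0.2, 0.4]
opening: 0.007
```

```bash
python3 -c "
from h import *
from plant import get_state,imaging
plan(-75,-132,60)
d=imaging.snapshot('scene');cv2.imwrite('pics/scene11.png',cv2.resize(d['img'][180:330,225:375,::-1],None,fx=4,fy=4,interpolation=cv2.INTER_CUBIC))
d=imaging.snapshot('top');cv2.imwrite('pics/top11.png',d['img'][:,:,::-1])
"
```

```text
t 11.9333 pos [ 0.4375 -0.2254  0.155 ] F [-0.1  0.2  0.4] op 0.01
feeder mm [ -80. -207.  155.]
rot units [-0.  0. -0.] shift now-tool units [-3.75  4.75  0.25] target-tool [-3.75  4.75  0.25]
axes now
 [[-0.128  0.     0.992]
 [-0.992  0.    -0.128]
 [-0.    -1.     0.   ]]
```

View pics/scene11.png

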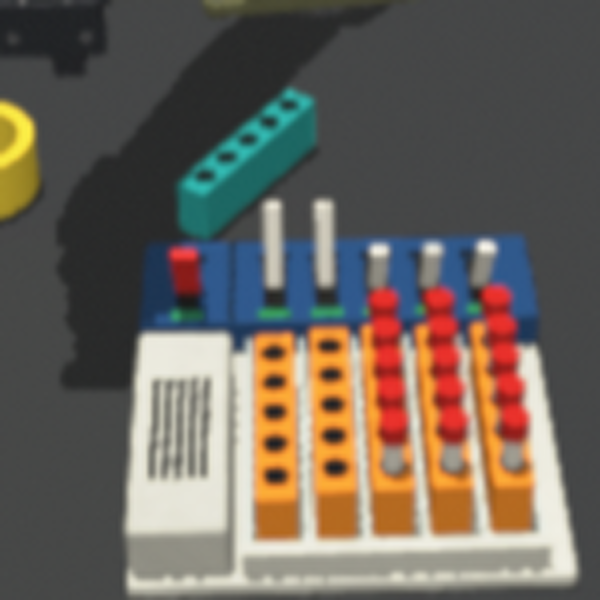

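View pics/top11.png

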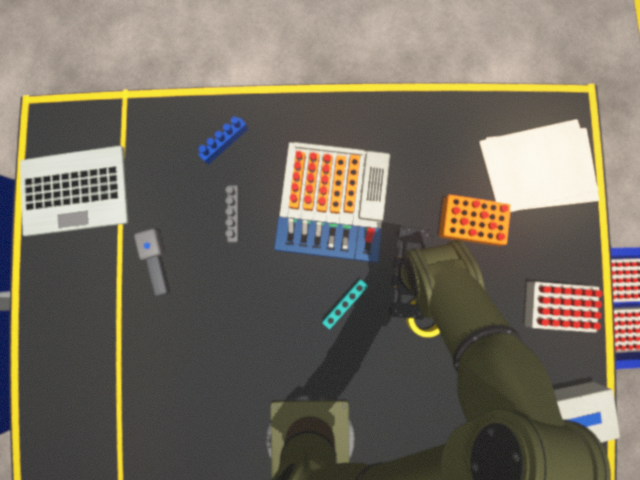

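All six switches are right, and the arm is clear of everything.

```bash
python3 -c "
from plant import job
print(job.finish_job())"
```

```text
the job is handed in; nothing more can be done
None
```

The job is done and handed in at about 12 s. Lanes 1–3 hold red-capped tubes and lanes 4–5 are empty. Switch 2 was already on, so I pushed switches 3 and 1 on. After checking that all five matched their carriers, I flipped the red main switch on.

- **Final check:** the last scene and top pictures show switches 1, 2, 3 and main on, and 4 and 5 off. The carriers, tube block and scanner look unmoved, as does the part of the tape in view (the arm hides some of it in the last top picture). The arm stands clear, with contact readings at noise level.
- **One disagreement:** my first push at switch 3 passed over the paddle without touching it. In the wrist and scene pictures the fingertips end about 17 mm behind the TCP, not 14 mm ahead of it as the description says. I lowered the tool by about 35 mm, and each push after that worked first time.

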